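Tumble castings to the marking line

TASK

Get the marking station ready and start it: first put the brush that lies on the marking plate into the blue tray, then tumble every casting forward over the step so that it lands on its bolt-hole front with the bright pad up, and push each one on until its far bottom edge sits on the scribed line, square to it. Keep the castings low (slide and tip them, do not hoist them into the air) and leave the other things where they are. When all are on the line press the green start button and let go.

Things in the scene. Friction and masses are not known exactly. Their poses are not given: they have to be found in the camera images.
- station: Fixed marking station. Blue shelf with steel top, 42 mm above the bench, 170 mm deep (x), 460 mm wide (y), ending in a vertical step; before it a flat bare-metal marking plate, top 10 mm above the bench, 235 mm deep (step 32 mm high). Origin: at bench height under the middle of the step's edge; x points from the shelf out over the plate, square to the step, y along the step, z up.
- line: The scribed line: one thin dark straight line 2 mm wide and 440 mm long on the marking plate, parallel to the step, 140 to 160 mm out from it. Flush, no stop. Origin: middle of the line, on the plate's top; x points square to it, away from the step, y along it.
- cast1: Grey die-cast housing, solid block 70 (x) x 60 (y) x 80 mm high (z), 0.3-0.65 kg; may be absent. Round dark bore on top (+z), smooth bright marking pad on its back (-x), four bolt holes on its front (+x). Origin: centre of underside. Starts upright on the shelf, x roughly along the station's x. Tips by itself once its middle passes the step's edge; then its x points down, z away from the step, pad up, 70 mm high.
- cast1_edge (a point): On cast1: middle of the edge between its bolt-hole front and its bored top (35 mm forward of and 80 mm above the origin). After the tumble this is the block's bottom edge farthest from the step, the one that must meet the line.
- cast2: Grey die-cast housing, solid block 70 (x) x 60 (y) x 80 mm high (z), 0.3-0.65 kg; may be absent. Round dark bore on top (+z), smooth bright marking pad on its back (-x), four bolt holes on its front (+x). Origin: centre of underside. Starts upright on the shelf, x roughly along the station's x. Tips by itself once its middle passes the step's edge; then its x points down, z away from the step, pad up, 70 mm high.
- cast2_edge (a point): On cast2: middle of the edge between its bolt-hole front and its bored top (35 mm forward of and 80 mm above the origin). After the tumble this is the block's bottom edge farthest from the step, the one that must meet the line.
- cast3: Grey die-cast housing, solid block 70 (x) x 60 (y) x 80 mm high (z), 0.3-0.65 kg; may be absent. Round dark bore on top (+z), smooth bright marking pad on its back (-x), four bolt holes on its front (+x). Origin: centre of underside. Starts upright on the shelf, x roughly along the station's x. Tips by itself once its middle passes the step's edge; then its x points down, z away from the step, pad up, 70 mm high.
- cast3_edge (a point): On cast3: middle of the edge between its bolt-hole front and its bored top (35 mm forward of and 80 mm above the origin). After the tumble this is the block's bottom edge farthest from the step, the one that must meet the line.
- cast4: Grey die-cast housing, solid block 70 (x) x 60 (y) x 80 mm high (z), 0.3-0.65 kg; may be absent. Round dark bore on top (+z), smooth bright marking pad on its back (-x), four bolt holes on its front (+x). Origin: centre of underside. Starts upright on the shelf, x roughly along the station's x. Tips by itself once its middle passes the step's edge; then its x points down, z away from the step, pad up, 70 mm high.
- cast4_edge (a point): On cast4: middle of the edge between its bolt-hole front and its bored top (35 mm forward of and 80 mm above the origin). After the tumble this is the block's bottom edge farthest from the step, the one that must meet the line.
- brush: A block brush, wooden back 150 x 40 mm, 22 mm thick, over black bristles 22 mm high (44 mm high in all), 0.15 kg, starting on the marking plate, bristles down. Origin: centre of its underside; x along its length, z up.
- tray: A fixed open blue tray on one side of the station, 210 mm (x) by 130 mm (y), walls 40 mm high and 4 mm thick, floor 4 to 5 mm thick. Origin: centre of its underside.
- start (a joint): The start button: 0 released, 0.006 m fully pressed (5 N), springs back when let go. Counts as pressed beyond 0.004 m.
- start_top (a point): Centre of the top of the green start button (40 mm across) on a small grey housing at the other side of the station from the tray; pressed straight down.
- race1: A steel bearing race, 42 mm across, 14 mm high, on the plate beyond the line; not part of the job, leave it where it is. Origin: centre of its underside.
- race2: A steel bearing race, 42 mm across, 14 mm high, on the plate beyond the line; not part of the job, leave it where it is. Origin: centre of its underside.
- sleeve1: A tapered aluminium sleeve, 52 mm across, 80 mm high; not part of the job, leave it where it is. Origin: centre of its underside.
- sleeve2: A tapered aluminium sleeve, 52 mm across, 80 mm high; not part of the job, leave it where it is. Origin: centre of its underside.
- oil: A steel oil can, 52 mm across, 120 mm high; not part of the job, leave it where it is. Origin: centre of its underside.
- gear: A dark steel collar, 90 mm across, 30 mm high; not part of the job, leave it where it is. Origin: centre of its underside.
Not all that is in view belongs to the job. Of the things like the part that bears start, leave any that is yellow; of the rest the larger one is meant. Leave any yellow look-alike of the cast3 alone.

How it is judged:
By the outcome, as a careful person would: the job done as asked, in the order asked, and still so for the second after the job is handed in, with the robot touching nothing.
Of cast1, cast2, cast3, cast4 only 3 to 4 are there at a start; the rules pass over those that are not, and their reading is None.
At some moment in a run one of cast1, cast2, cast3, cast4 may be knocked a few centimetres aside while the robot is not near it.
Once in a run the grip may slacken for a moment while it holds something.
It also fails if it takes over 210 s, if anything falls off the work surface, if the arm or the gripper's body presses on something with over 40 N, if the wrist force passes 120 N, or if a joint passes its speed limit or range.

ROBOT

A 6-joint arm with a two-finger parallel gripper is mounted at the origin on the work surface. World frame = base frame: x ahead of the robot, y to its left, z up, the work surface at z = 0. Lengths are in mm, angles in rad, forces in N, time in s.
With the tool pointing down it reaches from about 350 to 975 mm from the base axis. Payload 7.1 kg.
Tool frame: the origin (TCP) lies at the very end of the fingers, on their centre line; the grasp point (between the pads) lies 19 mm behind it; z points along the fingers, y is the line along which they close (so a half turn about z gives the same grasp; the last joint's range is limited). The gripper opens to 88 mm and grips with 3 to 60 N. Pads are 20 mm wide; open, the fingers measure 115 mm over their backs; the gripper's body (75 mm by 178 mm) begins 61 mm behind the grasp point.
Start: joints at [-1.34, 0.423, 1.63, -0, 1.089, -0.019], TCP at [154.525, -605.58, 222.675] pointing down, gripper open.
Joint ranges: [-3, 3], [-0.9, 2.11], [0.09, 2.58], [-1.31, 4.45], [0.11, 2.69], [-2.54, 2.54]. Speed limits (rad/s): [2.39, 2.39, 3.01, 3.14, 3.14, 3.14].

INTERFACE

Orientations are given as a rotation vector (axis times angle).
In Python, from workcell import ctrl gives the robot as it stands. The module is installed in compiled form; this text tells all that it offers.
- The arm moves only by the shell command python3 -m inch 'ROWS'. ROWS is JSON, a list of rows, each a list of 7 numbers: the shift along the tool's x, y, z scaled (see below), then the turn, a rotation vector about the tool's x, y, z scaled (see below), then the closure, from -1 (fully open) to 1 (shut). In form: [[tx, ty, tz, wx, wy, wz, hand], ...]. A call has 1 to 10 rows; each row is the pose to reach, as a shift and turn from the pose commanded when the call began, along the tool's axes at that moment; what a row does not reach only later rows make up. The controller multiplies each number of a shift by 0.15 m and each number of a turn by pi/4 rad. A row lasts 1/8 s, in which the tool goes at most 62.5 mm and 10.7 degrees, less where a joint would pass 70% of its speed; a pose out of reach is approached as far as the arm can. A call with a number of a shift or a turn outside -1 to 1 is refused whole. A call with a gripper value outside its range is refused whole. The fingers move at their own pace and stop on an object; the grip force is fixed at half the most. Time passes only in rows, so rows that repeat a pose let the fingers close. It gives the time, the measured TCP pose, the force, the opening and the grip force at its end, in the units of the state.
- ctrl.get_obs(): the state, without advancing time (a new reading comes with each control period).
- ctrl.get_image(name): name is "side" or "top"; returns the picture (400x640x3 uint8, red, green, blue); there is no depth.
- ctrl.camera_params(name): a dict with "vfov" (degrees; the focal length in pixels is half the picture's height over the tangent of half this angle, whatever the lens; pixels are square), "cx", "cy" (the principal point, pixels), "distortion" ([k1, k2, p1, p2, k3] as OpenCV has them; the pictures are not rectified), "eye" and "attitude" of the camera in the world. Camera axes: x right, y up, looking along -z (the intrinsics and any distortion apply to the point x, -y, -z); pixel columns grow to the right and rows downward; lengths in mm; the calibration is good to about 2 mm. A picture is of the moment at which its call begins. camera_params takes no time and is no camera call.
- ctrl.close_job(): hands the job in; it is judged then, once.
The state is a dict: "t": time; "qpos": joint angles; "qvel": joint speeds; "joint_torque": joint torques, N m; "ee_pos": TCP position; "orientation": TCP orientation; "ft_force": force on the tool from outside, world axes, zero at the start; "moment": the same for the moment, N m; "width": finger opening in mm; "grasp_force": force on a finger pad.
Only numpy, scipy, OpenCV 4.12 (cv2) and the standard library are available. Lean on these libraries where they do the work, as an engineer would, in place of code of your own. Each camera call takes 0.05 s, during which the arm holds its last target. There are 200 camera calls.

## Working session

There is one attempt and no reset: what is moved stays moved. The work goes in short steps, Python scripts to look and compute and a shell command to move; the robot and the scene stay as the last step left them, time stands still between calls to the robot, and variables do not carry over. Pictures are saved under pics/ and viewed, at most 14 in all, crops included, and the job is handed in when it is done.

```bash
mkdir -p pics; cat > h.py <<'E'
import numpy as np, cv2
from scipy.spatial.transform import Rotation as R
from workcell import ctrl
def save(cam,name):
    im=ctrl.get_image(cam); cv2.imwrite(f'pics/{name}.png',im[:,:,::-1]); np.save(f'/tmp/{name}.npy',im); return im
def K(cam):
    p=ctrl.camera_params(cam); f=200/np.tan(np.radians(p['vfov'])/2)
    return np.array([[f,0,p['cx']],[0,f,p['cy']],[0,0,1]]),np.array(p['distortion'],float),np.array(p['eye'],float),att(p['attitude'])
def att(a):
    a=np.array(a,float)
    return a if a.shape==(3,3) else R.from_rotvec(a).as_matrix() if a.size==3 else R.from_quat(a).as_matrix()
def ray(cam,px):
    k,d,e,A=K(cam); u=cv2.undistortPoints(np.array(px,float).reshape(-1,1,2),k,d).reshape(-1,2)
    return e,np.c_[u[:,0],-u[:,1],-np.ones(len(u))]@A.T
def onz(cam,px,z):
    e,r=ray(cam,px); return e+r*((z-e[2])/r[:,2])[:,None]
def proj(cam,P):
    k,d,e,A=K(cam); c=(np.array(P,float).reshape(-1,3)-e)@A; c=c*[1,-1,-1]
    return cv2.projectPoints(c,np.zeros(3),np.zeros(3),k,d)[0].reshape(-1,2)
def move(P,yaw=None):
    """P target TCP world, print tool shift/0.15m"""
    o=ctrl.get_obs(); T=R.from_rotvec(o['orientation']); return np.round(T.inv().apply(np.array(P)-o['ee_pos'])/150,3)
E
python3 - <<'E'
from h import *
for c in('top','side'):
    p=ctrl.camera_params(c);print(p); save(c,c+'0')
o=ctrl.get_obs();print(o['t'],o['ee_pos'],R.from_rotvec(o['orientation']).as_matrix().round(3),o['width'])
E
```

```text
{'vfov': 53.76269200902373, 'cx': 322.8783195370871, 'cy': 195.8349898501779, 'distortion': array([-0.06809187,  0.        ,  0.        ,  0.        ,  0.        ]), 'eye': array([ 347.89361191,  -24.9550205 , 1252.73110571]), 'attitude': array([ 0.11080117, -0.11501694, -1.5446177 ])}
{'vfov': 48.825292454774946, 'cx': 322.6688880131469, 'cy': 197.84787098956292, 'distortion': array([-0.11445845,  0.        ,  0.        ,  0.        ,  0.        ]), 'eye': array([  85.68241166, -856.53249115,  877.62314282]), 'attitude': array([ 0.86041455, -0.20641641, -0.4421334 ])}
0.1 [ 154.38856557 -605.12015018  221.96874012] [[ 0.969  0.247 -0.   ]
 [ 0.247 -0.969  0.001]
 [ 0.    -0.001 -1.   ]] 88.12296149201096
```

View pics/top0.png

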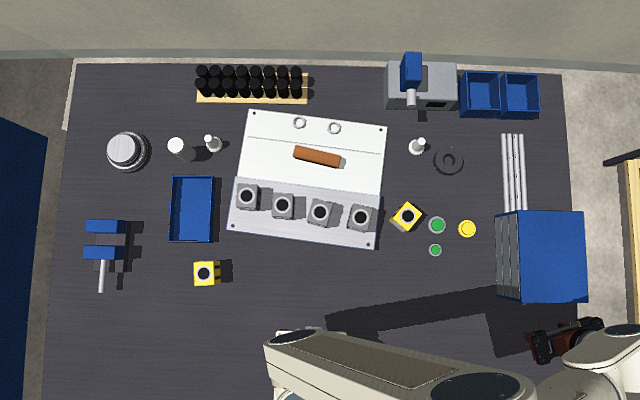

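View pics/side0.png

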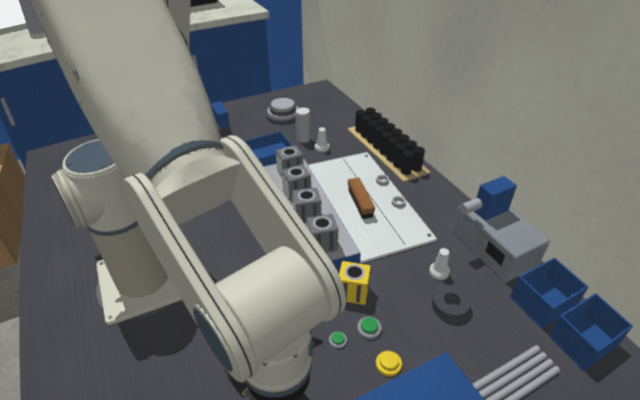

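Top view: four grey castings at (247,197), (283,205), (319,212), (361,217). The yellow look-alikes at (407,215) and (205,272) are to be left. The brush is at (318,156) and the tray at (191,209); the bins at (480,95) and (520,95) are not the tray. For the start button there are the larger green (437,225), the smaller green (435,250) and a yellow one (467,228), so I choose (437,225). Next, one close crop and the measurements.

```bash
cat >> h.py <<'E'
def blobs(m,amin=30):
    n,l,s,c=cv2.connectedComponentsWithStats(m.astype(np.uint8)); return [(i,s[i,4],c[i],s[i,:4]) for i in range(1,n) if s[i,4]>=amin],l
E
python3 - <<'E'
from h import *
im=np.load('/tmp/top0.npy'); hsv=cv2.cvtColor(im,cv2.COLOR_RGB2HSV)
H,S,V=[hsv[:,:,i].astype(int) for i in range(3)]
c=im[100:270,160:480]; cv2.imwrite('pics/crop0.png',cv2.resize(c,None,fx=2.5,fy=2.5,interpolation=cv2.INTER_CUBIC)[:,:,::-1])
def rect(m,z,nm):
    b,l=blobs(m,60)
    for i,a,ce,bb in b:
        cnt=max(cv2.findContours((l==i).astype(np.uint8),0,2)[0],key=cv2.contourArea)
        w=onz('top',cnt.reshape(-1,2),z)[:,:2].astype(np.float32); r=cv2.minAreaRect(w)
        print(nm,a,ce.round(1),'->',onz('top',[ce],z)[0].round(1),'rect',np.round(r[0],1),np.round(r[1],1),round(r[2],1))
x=np.zeros(V.shape,bool); x[60:300,150:480]=1
rect((H<16)&(S>110)&(V>60)&x,44,'brush')
rect((H>45)&(H<80)&(S>100)&x,25,'green')
rect((H>100)&(H<125)&(S>120)&x&(np.indices(V.shape)[1]<225),40,'tray')
rect((V>225)&(S<30)&x,10,'plate')
y=x.copy(); y[:,:]=0; y[180:235,235:385]=1
rect((V<60)&y,122,'bore')
E
```

```text
brush 567 [316.5 156. ] -> [649.4  -3.3  44. ] rect [649.6  -3. ] [147.  39.] 77.3
green 126 [437.  224.4] -> [ 444.2 -385.9   25. ] rect [ 443.9 -386. ] [34.5 38.4] 1.1
green 67 [435.1 249.4] -> [ 366.1 -378.7   25. ] rect [ 366.  -378.5] [25.2 27.9] 89.3
tray 2996 [191.7 208.5] -> [474.7 381.   40. ] rect [476.2 381.3] [210.6 140.8] 0.5
plate 8407 [312.  152.4] -> [669.7  12.2  10. ] rect [673.5  10.8] [458.4 230.6] 83.5
plate 187 [175.  144.5] -> [686.9 461.7  10. ] rect [686.9 462. ] [51.5 48.3] 47.3
bore 80 [258.1 198.8] -> [498.9 161.2 122. ] rect [500.  161.1] [10.1 67.1] 88.3
bore 97 [246.1 195.4] -> [508.3 196.8 122. ] rect [509.3 197. ] [29.6 29.1] 2.8
bore 184 [380.6 215.9] -> [ 457.7 -193.6  122. ] rect [ 460.2 -195.3] [ 17.1 111.7] 82.1
bore 96 [282.  204.5] -> [484.   91.3 122. ] rect [482.7  91.3] [29.2 28.9] 2.0
bore 98 [319.6 211.9] -> [465.2 -17.8 122. ] rect [465.  -18.9] [28.9 28.8] 1.3
bore 98 [360.1 216.9] -> [ 453.3 -134.7  122. ] rect [ 453.2 -134.3] [29.  28.8] 0.7
```

View pics/crop0.png

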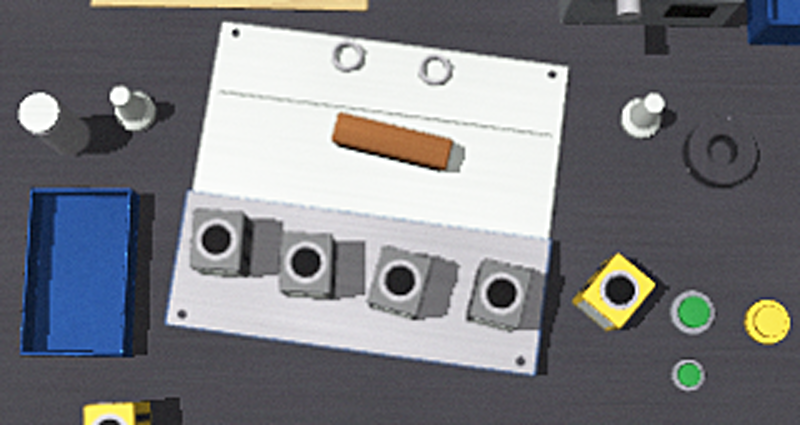

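The crop confirms it: four grey castings with bores on the shelf, the brush on the plate, both yellow blocks off the station, and the larger green button left of the yellow one. Next I fit the line, the step and the casting yaws, and plan the reach.

```bash
cat >> h.py <<'E'
def plan(*wps):
    """from now through (x,y,z,yawdeg): prints per leg the tool-axes shift/turn in inch units, split to <=1"""
    o=ctrl.get_obs(); p=np.array(o['ee_pos'],float); X=R.from_rotvec(o['orientation']).as_matrix()[:,0]
    T=R.from_rotvec(o['orientation'])
    for w in wps:
        G=R.from_euler('z',w[3],degrees=True)*R.from_euler('x',180,degrees=True); g=np.array(w[:3],float)
        s=T.inv().apply(g-p)/150; r=(T.inv()*G).as_rotvec()/(np.pi/4)
        n=int(np.ceil(max(abs(s).max(),abs(r).max())-1e-3)); n=max(n,1)
        print(w,'n',n,'total',s.round(3),r.round(3)); p,T=g,G
def fitline(P):
    vx,vy,x,y=cv2.fitLine(np.float32(P),cv2.DIST_HUBER,0,.01,.01).ravel(); return np.array([x,y]),np.degrees(np.arctan2(vy,vx))
E
python3 - <<'E'
from h import *
im=np.load('/tmp/top0.npy'); g=cv2.cvtColor(im,cv2.COLOR_RGB2GRAY).astype(int)
# line: darkest px per column near expected
L=[];E=[]
for u in range(250,380):
    v0=137+(u-248)*(153.5-137)/(380-248); v=np.arange(int(v0)-4,int(v0)+6); c=230-g[v,u].clip(0,230)
    if g[v,u].min()>90 and c.sum()>15: L.append((u,(v*c).sum()/c.sum()))
for u in range(238,380):
    v0=178+(u-237)*(195-178)/(380-237); v=np.arange(int(v0)-5,int(v0)+7); d=np.abs(np.diff(g[v,u])); E.append((u,v[0]+d.argmax()+.5))
p,a=fitline(onz('top',L,10)[:,:2]); q,b=fitline(onz('top',E,42)[:,:2]); print('line',len(L),p,a,'edge',q,b)
n=np.array([np.sin(np.radians(a)),-np.cos(np.radians(a))]); n*=np.sign(n[0]); print('n',n,'dist',(p-q)@n)
for c in [(508.3,196.8),(484,91.3),(465.2,-17.8),(453.3,-134.7)]: print('cast ctr from step',(np.array(c)-q)@n)
print(g[200:225,319-14:319+16:3])
plan((250,-370,222,14.3),(450,-150,222,14.3),(648,-3,150,77.3),(648,-3,28,77.3))
E
```

```text
line 130 [694.1945      1.7857476] 83.63535 edge [550.35516  -24.456873] 84.004036
n [ 0.9938365  -0.11085574] dist 140.04366
cast ctr from step -66.32355261061645
cast ctr from step -78.77849918071485
cast ctr from step -85.36826420340994
cast ctr from step -84.23588242594457
[[103 215 217 142 134 142 170 219 218 208]
 [102 214 200 143 143 136 141 133 149 222]
 [100 213 202 142 143 140 140 121  89 152]
 [102 211 179 141 140 152 135 145 132  99]
 [ 96 209 170 142 190 213 167 142 147 107]
 [ 96 208 153 156 227 202 216 134 143 102]
 [100 212 134 200 142 100 215 155 142  91]
 [105 210 134 228  31  19 119 194 143  95]
 [ 97 215 143 200  24  36  33 225 143  92]
 [ 98 221 142 130  34  40  29 213 147  98]
 [101 221 162 107  38  37  34 203 148  99]
 [100 226 174  86  37  43  38 199 148 109]
 [102 209 179  68  40  39  35 196 140 110]
 [102 177 172  68  40  36  37 191 122 116]
 [101 167 173 124  37  33  33 206 107 115]
 [ 99 155 150 164  39  34  19 228  88 113]
 [ 99 148 140 217  20  35  35 210  96 121]
 [ 85 139 147 214  94   9 173 181 105 114]
 [198 142 148 184 212 183 223 149 101 115]
 [224 148 149 149 234 229 202 145  88 113]
 [216 150 155 150 174 191 157 150 103 111]
 [217  71 144 151 145 149 143 155 105 111]
 [218  59 104 138 154 145 143 157 111 113]
 [217 169 113 163 127 155 146 141 119 116]
 [218 216 188 129 120 118 149 126 115 118]]
(250, -370, 222, 14.3) n 2 total [ 1.005 -1.361  0.002] [-0.002 -0.     0.   ]
(450, -150, 222, 14.3) n 2 total [ 1.654 -1.092 -0.   ] [0. 0. 0.]
(648, -3, 150, 77.3) n 2 total [ 1.521 -0.624  0.48 ] [-0.   0.  -1.4]
(648, -3, 28, 77.3) n 1 total [ 0.    -0.     0.813] [0. 0. 0.]
```

```bash
python3 -m inch '[[0.5,-0.68,0,0,0,0,-1],[0.5,-0.68,0,0,0,0,-1],[0.5,-0.68,0,0,0,0,-1]]' >/dev/null
python3 -m inch '[[0.5,-0.68,0,0,0,0,-1],[0.5,-0.68,0,0,0,0,-1],[0.5,-0.68,0,0,0,0,-1]]' >/dev/null
python3 -m inch '[[0.83,-0.55,0,0,0,0,-1],[0.83,-0.55,0,0,0,0,-1],[0.83,-0.55,0,0,0,0,-1]]' >/dev/null
python3 -m inch '[[0.83,-0.55,0,0,0,0,-1],[0.83,-0.55,0,0,0,0,-1],[0.83,-0.55,0,0,0,0,-1]]' >/dev/null
python3 -m inch '[[0.76,-0.31,0.1,0,0,0,-1],[0.76,-0.31,0.1,0,0,0,-1],[0.76,-0.31,0.1,0,0,0,-1]]' >/dev/null
python3 -m inch '[[0.76,-0.31,0.2,0,0,0,-1],[0.76,-0.31,0.2,0,0,0,-1],[0.76,-0.31,0.2,0,0,0,-1]]' >/dev/null
python3 -m inch '[[0,0,0,0,0,-0.7,-1],[0,0,0,0,0,-0.7,-1],[0,0,0,0,0,-0.7,-1],[0,0,0,0,0,-0.7,-1]]' >/dev/null
python3 -m inch '[[0,0,0,0,0,-0.7,-1],[0,0,0,0,0,-0.7,-1],[0,0,0,0,0,-0.7,-1],[0,0,0,0,0,-0.7,-1],[0,0,0,0,0,-0.7,-1]]'
python3 -c "
from h import *
plan((648,-3,110,77.3),(648,-3,28,77.3))"
```

```text
t: 3.48
ee_pos: [647.8, -3.5, 177.8]
orientation: [2.459, 1.955, 0.0]
ft_force: [1.0, -0.1, 0.5]
width: 87.8
grasp_force: 0.0
(648, -3, 110, 77.3) n 1 total [0.004 0.    0.452] [ 0.     0.    -0.007]
(648, -3, 28, 77.3) n 1 total [ 0.    -0.     0.547] [0. 0. 0.]
```

```bash
python3 -m inch '[[0,0,0.4,0,0,0,-1],[0,0,0.8,0,0,0,-1],[0,0,1,0,0,0,-1],[0,0,1,0,0,0,-1]]'
python3 -m inch '[[0,0,0,0,0,0,1],[0,0,0,0,0,0,1],[0,0,0,0,0,0,1],[0,0,0,0,0,0,1],[0,0,0,0,0,0,1],[0,0,0,0,0,0,1],[0,0,0,0,0,0,1],[0,0,0,0,0,0,1]]'
```

```text
t: 3.98
ee_pos: [645.8, -3.1, 25.2]
orientation: [-2.454, -1.957, 0.006]
ft_force: [1.2, 0.3, 0.7]
width: 87.9
grasp_force: 0.0
t: 4.97
ee_pos: [648.1, -2.9, 27.9]
orientation: [2.453, 1.962, 0.0]
ft_force: [0.4, 0.3, 4.2]
width: 39.6
grasp_force: 30.0
```

```bash
python3 -m inch '[[0,0,-0.3,0,0,0,1],[0,0,-0.6,0,0,0,1],[0,0,-1,0,0,0,1],[0,0,-1,0,0,0,1],[0,0,-1,0,0,0,1]]'
python3 -m inch '[[0,0,-0.15,0,0,-0.3,1],[0,0,-0.15,0,0,-0.6,1],[0,0,-0.15,0,0,-0.9,1],[0,0,-0.15,0,0,-1,1],[0,0,-0.15,0,0,-1,1],[0,0,-0.15,0,0,-1,1]]'
python3 -m inch '[[0,0,0,0,0,-0.3,1],[0,0,0,0,0,-0.6,1],[0,0,0,0,0,-0.9,1],[0,0,0,0,0,-1,1],[0,0,0,0,0,-1,1],[0,0,0,0,0,-1,1]]'
python3 -c "
from h import *
plan((648,-3,190,180),(476,381,190,180),(476,381,28,180))"
```

```text
t: 5.6
ee_pos: [647.0, -2.9, 176.7]
orientation: [-2.453, -1.962, 0.002]
ft_force: [0.5, -0.6, -2.5]
width: 39.9
grasp_force: 30.0
t: 6.35
ee_pos: [647.1, -2.9, 198.6]
orientation: [-1.518, -2.748, 0.002]
ft_force: [-0.5, 0.5, -1.2]
width: 39.8
grasp_force: 30.0
t: 7.1
ee_pos: [647.7, -2.9, 199.9]
orientation: [-0.353, -3.121, 0.0]
ft_force: [0.6, 0.1, -1.3]
width: 40.0
grasp_force: 30.0
(648, -3, 190, 180) n 1 total [-0.002 -0.     0.066] [-0.    -0.001 -0.287]
(476, 381, 190, 180) n 3 total [1.147 2.56  0.   ] [0. 0. 0.]
(476, 381, 28, 180) n 2 total [ 0.   -0.    1.08] [0. 0. 0.]
```

```bash
python3 -m inch '[[0,0,0.06,0,0,-0.29,1],[0,0,0.06,0,0,-0.29,1],[0,0,0.06,0,0,-0.29,1]]' >/dev/null
python3 -m inch '[[0.15,0.3,0,0,0,0,1],[0.3,0.65,0,0,0,0,1],[0.38,0.85,0,0,0,0,1],[0.38,0.85,0,0,0,0,1]]' >/dev/null
python3 -m inch '[[0.15,0.3,0,0,0,0,1],[0.3,0.65,0,0,0,0,1],[0.38,0.85,0,0,0,0,1],[0.38,0.85,0,0,0,0,1]]' >/dev/null
python3 -m inch '[[0.15,0.3,0,0,0,0,1],[0.3,0.65,0,0,0,0,1],[0.38,0.86,0,0,0,0,1],[0.38,0.86,0,0,0,0,1]]'
python3 -c "
from h import *
save('top','tray1')
plan((476,381,190,180),(476,381,27,180))"
```

```text
t: 8.98
ee_pos: [474.9, 380.6, 191.2]
orientation: [-0.011, 3.141, 0.0]
ft_force: [-0.2, 0.9, -1.9]
width: 39.6
grasp_force: 30.0
(476, 381, 190, 180) n 1 total [-0.005  0.011  0.007] [-0.001  0.001  0.008]
(476, 381, 27, 180) n 2 total [ 0.    -0.     1.087] [0. 0. 0.]
```

View pics/tray1.png

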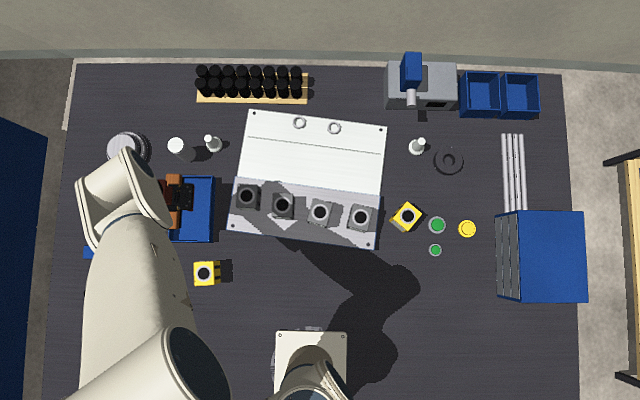

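The brush hangs over the tray, seen at (172,200) because of parallax, and the castings are unmoved. Lowering it in.

```bash
python3 -m inch '[[0,0,0.4,0,0,0,1],[0,0,0.7,0,0,0,1],[0,0,0.9,0,0,0,1],[0,0,0.9,0,0,0,1]]'
python3 -m inch '[[0,0,0.1,0,0,0,1],[0,0,0.18,0,0,0,1],[0,0,0.18,0,0,0,1]]'
python3 -m inch '[[0,0,0,0,0,0,-0.3],[0,0,0,0,0,0,-0.3],[0,0,0,0,0,0,-0.3],[0,0,0,0,0,0,-0.3],[0,0,0,0,0,0,-0.3]]'
python3 -m inch '[[0,0,-0.4,0,0,0,-0.3],[0,0,-0.8,0,0,0,-0.3],[0,0,-1,0,0,0,-0.3],[0,0,-1,0,0,0,-0.3]]'
```

```text
t: 9.52
ee_pos: [474.1, 377.0, 54.0]
orientation: [0.006, -3.138, 0.005]
ft_force: [-0.1, 0.1, -1.4]
width: 39.8
grasp_force: 30.0
t: 9.9
ee_pos: [474.2, 379.6, 28.7]
orientation: [0.01, -3.141, 0.001]
ft_force: [-0.6, 1.0, -1.7]
width: 40.1
grasp_force: 30.0
t: 10.52
ee_pos: [474.5, 380.0, 29.3]
orientation: [-0.01, 3.141, 0.0]
ft_force: [0.6, -0.3, -0.4]
width: 56.5
grasp_force: 0.0
t: 11.02
ee_pos: [475.8, 381.0, 182.0]
orientation: [-0.01, 3.137, 0.005]
ft_force: [-0.7, -0.4, -1.2]
width: 56.9
grasp_force: 0.0
```

```bash
cat >> h.py <<'E'
N=np.array([.99384,-.11086]); TY=np.array([.11086,.99384]); STEP=549.7; LINE=689.7; YAW=173.64
def S(s,l): # station coords (from step, along) -> world xy
    return N*(STEP+s)+TY*l
def st(P): P=np.asarray(P)[...,:2]; return np.stack([P@N-STEP,P@TY],-1)
def bores(im):
    g=cv2.cvtColor(im,cv2.COLOR_RGB2GRAY); m=(g<60); m[:175]=0;m[240:]=0;m[:,:232]=0;m[:,385:]=0
    for i,a,c,bb in blobs(m,60)[0]:
        if max(bb[2:])<16: print('bore',a,c.round(1),'station',st(onz('top',[c],122)[0]).round(1))
E
python3 - <<'E'
from h import *
bores(save('top','a1'))
p=np.r_[S(-140,140)]; 
for b in [(508.3,196.8),(484,91.3),(465.2,-17.8),(453.3,-134.7)]: print(st(b).round(1))
c=st((508.3,196.8)); a=S(c[0]-72,c[1])
plan((*a,180,YAW),(*a,65,YAW))
E
```

```text
bore 110 [246.1 195.3] station [-66.2 251.8]
bore 111 [281.8 204.5] station [-78.9 145. ]
bore 98 [319.6 211.9] station [-85.4  33.9]
bore 100 [360.1 217. ] station [-84.3 -83.6]
[-66.3 251.9]
[-78.8 144.4]
[-85.4  33.9]
[-84.3 -83.6]
(np.float64(436.74752804715996), np.float64(204.78347180736003), 180, 173.64) n 2 total [ 0.261 -1.168 -0.002] [0.002 0.002 0.149]
(np.float64(436.74752804715996), np.float64(204.78347180736003), 65, 173.64) n 1 total [ 0.    -0.     0.767] [0. 0. 0.]
```

View pics/a1.png

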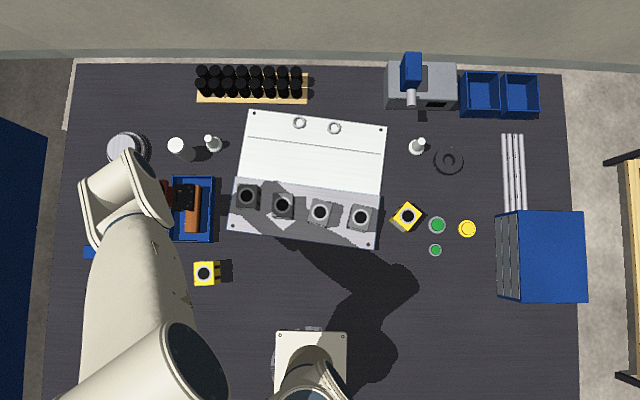

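The brush lies in the tray at (192,205), and the castings are unmoved. Going behind casting A now, with the fingers about 25 mm apart as a two-point pusher.

```bash
python3 -m inch '[[0.13,-0.4,0,0,0,0.15,0.43],[0.13,-0.6,0,0,0,0.15,0.43],[0.13,-0.6,0,0,0,0.15,0.43],[0.13,-0.6,0,0,0,0.15,0.43]]' >/dev/null
python3 -m inch '[[0.11,-0.4,0,0,0,0,0.43],[0.11,-0.58,0,0,0,0,0.43],[0.11,-0.58,0,0,0,0,0.43],[0.11,-0.58,0,0,0,0,0.43]]'
python3 - <<'E'
from h import *
o=ctrl.get_obs(); print(st(o['ee_pos'])); c=(-66.2,251.8); a=S(c[0]-72,c[1])
plan((*a,180,YAW),(*a,65,YAW))
E
```

```text
t: 12.08
ee_pos: [430.3, 206.6, 179.2]
orientation: [0.174, 3.136, 0.001]
ft_force: [-0.1, 1.2, -0.8]
width: 24.8
grasp_force: 0.0
[-144.97633102  253.01160459]
(np.float64(436.87970800000005), np.float64(204.630022), 180, 173.64) n 1 total [-0.045 -0.008 -0.005] [ 0.001  0.001 -0.   ]
(np.float64(436.87970800000005), np.float64(204.630022), 65, 173.64) n 1 total [ 0.    -0.     0.767] [0. 0. 0.]
```

```bash
python3 -m inch '[[0,0,0.3,0,0,0,0.43],[0,0,0.6,0,0,0,0.43],[0,0,0.76,0,0,0,0.43],[0,0,0.76,0,0,0,0.43],[0,0,0.76,0,0,0,0.43]]'
python3 -m inch '[[-0.06,0,0,0,0,0,0.43],[-0.12,0,0,0,0,0,0.43],[-0.16,0,0,0,0,0,0.43],[-0.19,0,0,0,0,0,0.43],[-0.22,0,0,0,0,0,0.43],[-0.25,0,0,0,0,0,0.43],[-0.28,0,0,0,0,0,0.43],[-0.31,0,0,0,0,0,0.43],[-0.34,0,0,0,0,0,0.43],[-0.37,0,0,0,0,0,0.43]]'
python3 -m inch '[[-0.03,0,0,0,0,0,0.43],[-0.06,0,0,0,0,0,0.43],[-0.09,0,0,0,0,0,0.43],[-0.12,0,0,0,0,0,0.43],[-0.14,0,0,0,0,0,0.43],[-0.16,0,0,0,0,0,0.43],[-0.18,0,0,0,0,0,0.43],[-0.2,0,0,0,0,0,0.43],[-0.2,0,0,0,0,0,0.43]]'
python3 - <<'E'
from h import *
print(st(ctrl.get_obs()['ee_pos'])); im=save('top','b1'); bores(im)
s=save('side','b1s')
cv2.imwrite('pics/b1c.png',np.vstack([cv2.resize(im[100:250,180:400],(660,300)),cv2.resize(s[100:260,220:460],(660,290))])[:,:,::-1])
E
```

```text
t: 12.7
ee_pos: [430.2, 206.2, 65.7]
orientation: [0.174, 3.136, 0.001]
ft_force: [0.5, -0.4, 0.1]
width: 25.3
grasp_force: 0.0
t: 13.95
ee_pos: [483.8, 198.7, 65.1]
orientation: [-0.175, -3.135, 0.001]
ft_force: [-6.5, 0.9, 4.9]
width: 24.9
grasp_force: 3.2
t: 15.08
ee_pos: [514.1, 195.4, 65.0]
orientation: [-0.175, -3.136, 0.001]
ft_force: [-3.3, 0.5, 3.4]
width: 24.9
grasp_force: 1.9
[-60.42987197 251.21162987]
bore 113 [281.9 204.5] station [-78.7 144.8]
bore 117 [319.5 211.6] station [-84.6  34.5]
bore 104 [360.  217.2] station [-84.9 -83.4]
```

View pics/b1c.png

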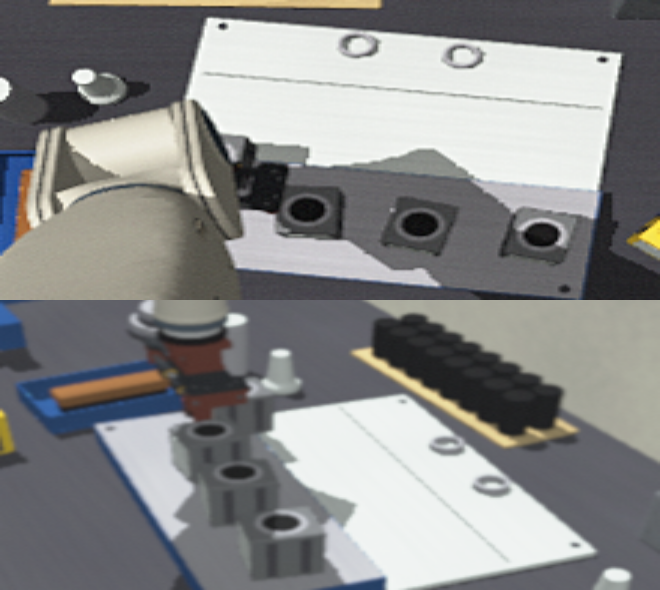

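Casting A is at the step edge and still upright. Now I push it slowly over.

```bash
python3 -m inch '[[-0.02,0,0,0,0,0,0.43],[-0.04,0,0,0,0,0,0.43],[-0.06,0,0,0,0,0,0.43],[-0.075,0,0,0,0,0,0.43],[-0.09,0,0,0,0,0,0.43],[-0.105,0,0,0,0,0,0.43],[-0.12,0,0,0,0,0,0.43],[-0.13,0,0,0,0,0,0.43],[-0.14,0,0,0,0,0,0.43],[-0.14,0,0,0,0,0,0.43]]'
python3 -m inch '[[0,0,0,0,0,0,0.43],[0,0,0,0,0,0,0.43],[0,0,0,0,0,0,0.43],[0,0,0,0,0,0,0.43]]'
python3 - <<'E'
from h import *
print(st(ctrl.get_obs()['ee_pos'])); im=save('top','b2'); s=save('side','b2s')
cv2.imwrite('pics/b2c.png',np.vstack([cv2.resize(im[100:250,180:400],(660,300)),cv2.resize(s[100:260,220:460],(660,290))])[:,:,::-1])
E
```

```text
t: 16.42
ee_pos: [535.9, 193.4, 65.2]
orientation: [0.175, 3.136, 0.0]
ft_force: [0.4, -0.5, -0.5]
width: 24.8
grasp_force: 0.0
t: 16.92
ee_pos: [535.2, 193.4, 65.2]
orientation: [-0.175, -3.137, -0.0]
ft_force: [-0.7, 0.3, -0.0]
width: 25.2
grasp_force: 0.0
[-39.19992551 251.55592219]
```

View pics/b2c.png

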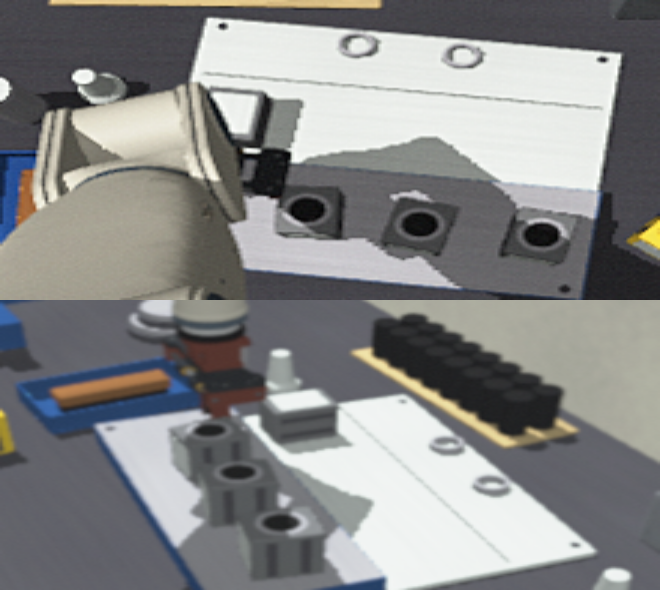

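Casting A has tumbled pad up, and its top far edge is at about pixel (260,145).

```bash
python3 - <<'E'
from h import *
print(st(onz('top',[(260,144.5),(255,172)],80)))
g=cv2.cvtColor(np.load('/tmp/b2.npy'),cv2.COLOR_RGB2GRAY).astype(int); print(g[138:176,254:268:3].T)
E
```

```text
[[100.09316753 243.91664901]
 [ 13.04012301 245.36527225]]
[[226 241 237 238 245 212 113 103 199 244 240 239 240 241 245 250 255 246
  218 210 142  85  49   6  11  11  22  45  69  97  93  93  97  93  83  83
   81  79]
 [174 246 238 237 241 222 151 111 176 239 241 237 237 236 237 238 239 237
  239 239 239 241 242 246 248 253 255 253 170  88  98  59  24  21  41  75
   93  89]
 [168 237 238 235 237 245 208 107 122 220 246 241 240 239 240 240 239 241
  240 239 238 238 238 238 239 238 240 248 212 137 134 106  64  44  45  62
   64  44]
 [174 215 242 237 238 242 210 125 108 187 238 241 241 242 244 244 245 248
  245 240 240 230 225 219 200 187 176 159 148 140 135 124  72  47  40  18
  239 255]
 [189 191 245 235 235 239 229 163 118 125 121 112 109 111 106 105  95  94
   84  72  58  49  36  30  26  27  27  31  36  28  28  33  31  33  28  26
  138 216]]
```

```bash
python3 -m inch '[[0,0,0.1,0,0,0,0.43],[-0.1,0,0.1,0,0,0,0.43],[-0.2,0,0.1,0,0,0,0.43],[-0.28,0,0.1,0,0,0,0.43],[-0.32,0,0.1,0,0,0,0.43],[-0.35,0,0.1,0,0,0,0.43],[-0.38,0,0.1,0,0,0,0.43],[-0.41,0,0.1,0,0,0,0.43],[-0.44,0,0.1,0,0,0,0.43],[-0.47,0,0.1,0,0,0,0.43]]'
python3 -m inch '[[-0.03,0,0,0,0,0,0.43],[-0.05,0,0,0,0,0,0.43],[-0.07,0,0,0,0,0,0.43],[-0.085,0,0,0,0,0,0.43],[-0.1,0,0,0,0,0,0.43],[-0.1,0,0,0,0,0,0.43]]'
python3 -c "
from h import *
print(st(ctrl.get_obs()['ee_pos']))"
python3 -m inch '[[0.1,0,0,0,0,0,0.43],[0.3,0,-0.3,0,0,0,0.43],[0.4,0,-0.8,0,0,0,0.43],[0.5,0,-0.9,0,0,0,0.43],[0.5,0,-0.9,0,0,0,0.43]]'
python3 -m inch '[[0.3,-0.3,0,0,0,0,0.43],[0.4,-0.6,0,0,0,0,0.43],[0.4,-0.7,0,0,0,0,0.43],[0.4,-0.7,0,0,0,0,0.43]]'
python3 - <<'E'
from h import *
im=save('top','c1'); bores(im)
s=save('side','c1s')
cv2.imwrite('pics/c1c.png',np.vstack([cv2.resize(im[100:250,200:400],(800,600)),])[:,:,::-1])
E
```

```text
t: 18.27
ee_pos: [603.7, 185.5, 50.1]
orientation: [-0.175, -3.133, 0.001]
ft_force: [-5.6, 0.6, 3.7]
width: 24.8
grasp_force: 2.7
t: 19.02
ee_pos: [620.5, 183.8, 50.1]
orientation: [0.175, 3.136, -0.0]
ft_force: [-3.1, -0.0, 0.9]
width: 24.9
grasp_force: 1.2
[ 46.55248502 251.46130933]
t: 19.65
ee_pos: [546.0, 192.9, 187.8]
orientation: [0.173, 3.132, 0.003]
ft_force: [0.1, -0.2, -0.4]
width: 25.4
grasp_force: 0.0
t: 20.15
ee_pos: [475.0, 94.0, 184.7]
orientation: [0.178, 3.136, 0.0]
ft_force: [0.1, 0.1, 0.3]
width: 25.0
grasp_force: 0.0
bore 116 [319.5 211.6] station [-84.7  34.3]
bore 109 [360.3 216.8] station [-83.8 -83.9]
```

View pics/c1c.png

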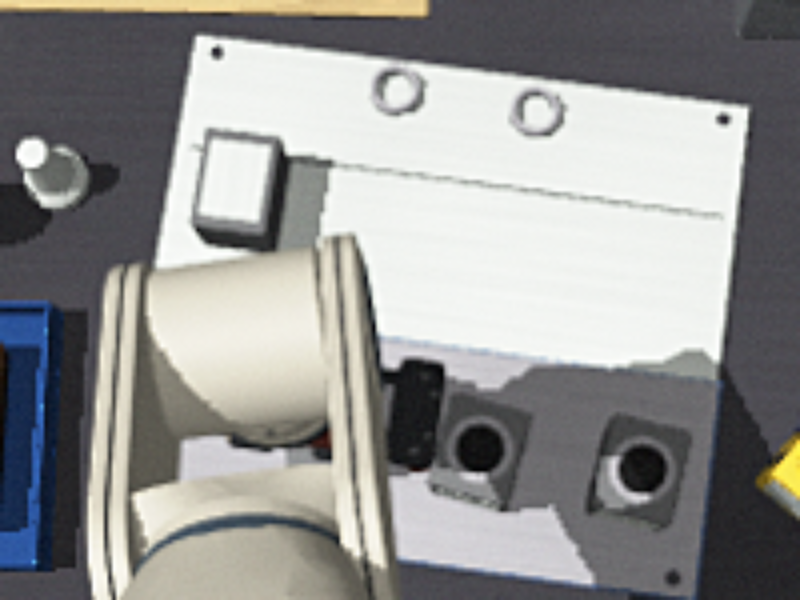

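A sits pad up with its far top corners at about pixels (251,132) and (270,134). I measure that edge at z=80.

```bash
cat >> h.py <<'E'
def faredge(im,u0,u1,v0,v1,z=80):
    """white plate -> grey rim transition going down the columns: outer edge of top face"""
    g=cv2.cvtColor(im,cv2.COLOR_RGB2GRAY).astype(float); P=[]
    for u in range(u0,u1+1):
        c=g[v0:v1,u]; i=np.argmax(c<175)
        if i>0: P.append((u,v0+i-1+(c[i-1]-175)/(c[i-1]-c[i])))
    w=st(onz('top',P,z)); p,a=fitline(w); print('far edge s @mid',np.median(w[:,0]).round(2),'range',w[:,0].min().round(1),w[:,0].max().round(1),'l',w[:,1].min().round(1),w[:,1].max().round(1),'skew deg',((a+180)%180-90).round(2),'n',len(P)); return w
E
python3 - <<'E'
from h import *
im=np.load('/tmp/c1.npy'); g=cv2.cvtColor(im,cv2.COLOR_RGB2GRAY).astype(int); print(g[127:140,250:273:3].T)
faredge(im,254,268,127,140)
c=(-78.8,144.8); a=S(c[0]-72,c[1]); plan((*a,180,YAW),(*a,65,YAW))
E
```

```text
[[244 242 244 246 246 247 242 245 251 202 146 192 147]
 [244 244 244 248 240 144 120 176 250 255 252 251 249]
 [243 243 242 246 245 185 117 137 224 251 245 245 245]
 [243 243 243 244 251 239 132 113 206 249 244 242 242]
 [241 244 242 242 248 242 165 116 182 244 248 244 244]
 [243 241 243 242 245 253 232 115 126 223 252 245 248]
 [243 242 243 243 243 249 235 140 126 126 120 118 117]
 [242 242 244 242 243 245 248 251 248 232 225 160  37]]
far edge s @mid 137.2 range 136.4 138.1 l 224.9 268.7 skew deg 0.63 n 15
(np.float64(412.49530400000003), np.float64(99.68597799999998), 180, 173.64) n 1 total [ 0.421 -0.016  0.033] [ 0.     0.001 -0.001]
(np.float64(412.49530400000003), np.float64(99.68597799999998), 65, 173.64) n 1 total [ 0.    -0.     0.767] [0. 0. 0.]
```

```bash
python3 -m inch '[[0.3,0,0,0,0,0,0.43],[0.43,-0.01,0,0,0,0,0.43],[0.43,-0.01,0.4,0,0,0,0.43],[0.43,-0.01,0.8,0,0,0,0.43],[0.43,-0.01,0.8,0,0,0,0.43],[0.43,-0.01,0.8,0,0,0,0.43]]'
python3 -m inch '[[-0.06,0,0,0,0,0,0.43],[-0.12,0,0,0,0,0,0.43],[-0.16,0,0,0,0,0,0.43],[-0.2,0,0,0,0,0,0.43],[-0.24,0,0,0,0,0,0.43],[-0.28,0,0,0,0,0,0.43],[-0.32,0,0,0,0,0,0.43],[-0.36,0,0,0,0,0,0.43],[-0.4,0,0,0,0,0,0.43],[-0.44,0,0,0,0,0,0.43]]'
python3 -m inch '[[-0.04,0,0,0,0,0,0.43],[-0.08,0,0,0,0,0,0.43],[-0.11,0,0,0,0,0,0.43],[-0.14,0,0,0,0,0,0.43],[-0.16,0,0,0,0,0,0.43],[-0.18,0,0,0,0,0,0.43],[-0.2,0,0,0,0,0,0.43],[-0.22,0,0,0,0,0,0.43]]'
python3 -m inch '[[-0.02,0,0,0,0,0,0.43],[-0.035,0,0,0,0,0,0.43],[-0.05,0,0,0,0,0,0.43],[-0.065,0,0,0,0,0,0.43],[-0.08,0,0,0,0,0,0.43],[-0.09,0,0,0,0,0,0.43],[-0.09,0,0,0,0,0,0.43],[-0.09,0,0,0,0,0,0.43],[-0.09,0,0,0,0,0,0.43],[-0.09,0,0,0,0,0,0.43]]'
python3 - <<'E'
from h import *
print(st(ctrl.get_obs()['ee_pos'])); im=save('top','d1'); bores(im); s=save('side','d1s')
cv2.imwrite('pics/d1c.png',np.vstack([cv2.resize(im[100:250,180:400],(660,300)),cv2.resize(s[100:260,220:460],(660,290))])[:,:,::-1])
E
```

```text
t: 21.0
ee_pos: [411.4, 100.8, 66.5]
orientation: [0.174, 3.135, 0.001]
ft_force: [-0.2, -0.6, 0.6]
width: 24.7
grasp_force: 0.0
t: 22.25
ee_pos: [473.9, 92.6, 65.2]
orientation: [-0.175, -3.133, 0.001]
ft_force: [-7.1, 1.0, 6.1]
width: 24.6
grasp_force: 3.7
t: 23.25
ee_pos: [508.4, 89.2, 65.2]
orientation: [-0.175, -3.136, 0.0]
ft_force: [-5.3, 0.1, 2.6]
width: 25.1
grasp_force: 2.7
t: 24.5
ee_pos: [522.0, 87.7, 65.2]
orientation: [0.175, 3.137, 0.0]
ft_force: [0.6, 0.3, 0.1]
width: 25.1
grasp_force: 0.0
[-40.64786771 145.05021888]
bore 118 [319.4 211.7] station [-84.8  34.6]
bore 115 [360.1 216.8] station [-84.  -83.3]
```

View pics/d1c.png

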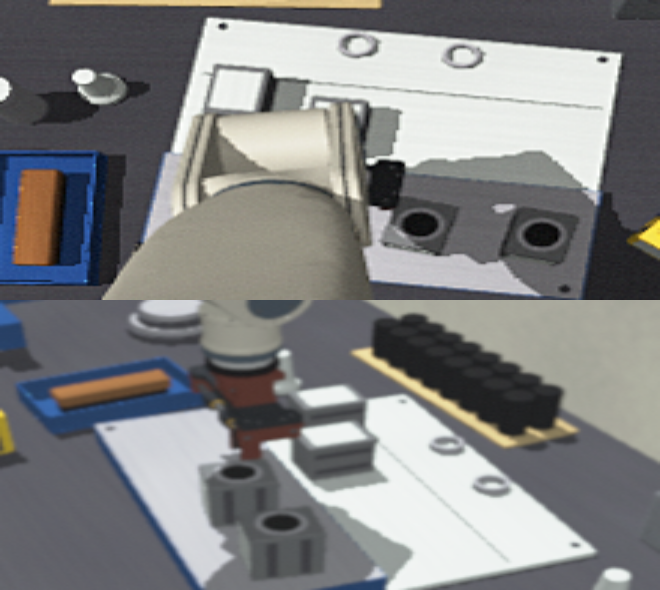

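B has tumbled pad up. Pushing it on to the line, then backing off behind C.

```bash
python3 -m inch '[[0,0,0.1,0,0,0,0.43],[-0.1,0,0.1,0,0,0,0.43],[-0.2,0,0.1,0,0,0,0.43],[-0.28,0,0.1,0,0,0,0.43],[-0.32,0,0.1,0,0,0,0.43],[-0.35,0,0.1,0,0,0,0.43],[-0.38,0,0.1,0,0,0,0.43],[-0.41,0,0.1,0,0,0,0.43],[-0.44,0,0.1,0,0,0,0.43],[-0.47,0,0.1,0,0,0,0.43]]'
python3 -m inch '[[-0.03,0,0,0,0,0,0.43],[-0.06,0,0,0,0,0,0.43],[-0.08,0,0,0,0,0,0.43],[-0.1,0,0,0,0,0,0.43],[-0.115,0,0,0,0,0,0.43],[-0.125,0,0,0,0,0,0.43],[-0.13,0,0,0,0,0,0.43],[-0.13,0,0,0,0,0,0.43],[-0.13,0,0,0,0,0,0.43]]'
python3 -c "
from h import *
print(st(ctrl.get_obs()['ee_pos']))"
python3 -m inch '[[0.1,0,0,0,0,0,0.43],[0.3,0,-0.3,0,0,0,0.43],[0.4,0,-0.8,0,0,0,0.43],[0.5,0,-0.9,0,0,0,0.43],[0.5,0,-0.9,0,0,0,0.43]]'
python3 -m inch '[[0.3,-0.3,0,0,0,0,0.43],[0.6,-0.6,0,0,0,0,0.43],[0.88,-0.74,0,0,0,0,0.43],[0.88,-0.74,0,0,0,0,0.43],[0.88,-0.74,0,0,0,0,0.43]]'
python3 - <<'E'
from h import *
im=save('top','e1'); print(st(ctrl.get_obs()['ee_pos'])); bores(im)
cv2.imwrite('pics/e1c.png',cv2.resize(im[100:250,200:400],(800,600))[:,:,::-1])
faredge(im,254,268,127,145);faredge(im,288,302,127,150)
E
```

```text
t: 25.85
ee_pos: [589.6, 79.9, 49.9]
orientation: [-0.175, -3.132, 0.001]
ft_force: [-6.7, 0.4, 5.2]
width: 25.1
grasp_force: 3.4
t: 26.98
ee_pos: [609.2, 77.7, 50.0]
orientation: [-0.175, -3.132, 0.001]
ft_force: [-7.1, -0.0, 4.2]
width: 25.0
grasp_force: 3.0
[ 47.08440467 144.77737009]
t: 27.6
ee_pos: [536.8, 86.4, 187.5]
orientation: [0.174, 3.133, 0.001]
ft_force: [-0.1, 0.3, -0.0]
width: 25.1
grasp_force: 0.0
t: 28.22
ee_pos: [394.1, -9.6, 184.9]
orientation: [0.176, 3.136, 0.0]
ft_force: [1.2, 0.3, -0.6]
width: 25.3
grasp_force: 0.0
[-156.48687865   34.41284854]
bore 107 [360.2 217.1] station [-84.8 -83.8]
far edge s @mid 137.22 range 136.5 138.1 l 224.9 268.7 skew deg 0.62 n 15
far edge s @mid 138.05 range 137.0 138.3 l 144.0 162.6 skew deg 4.02 n 7
```

View pics/e1c.png

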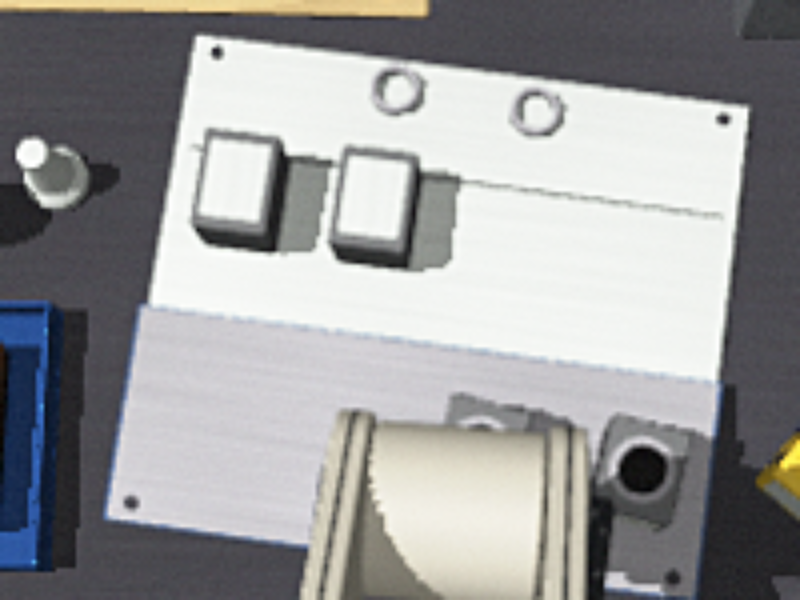

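A and B are both pad up and about 2–3 mm short of the line, so I will trim them later. Now C.

```bash
python3 -m inch '[[0,0,0.4,0,0,0,0.43],[0,0,0.8,0,0,0,0.43],[0,0,0.8,0,0,0,0.43],[0,0,0.8,0,0,0,0.43]]'
python3 -m inch '[[-0.06,0,0,0,0,0,0.43],[-0.12,0,0,0,0,0,0.43],[-0.16,0,0,0,0,0,0.43],[-0.2,0,0,0,0,0,0.43],[-0.24,0,0,0,0,0,0.43],[-0.28,0,0,0,0,0,0.43],[-0.32,0,0,0,0,0,0.43],[-0.36,0,0,0,0,0,0.43],[-0.4,0,0,0,0,0,0.43],[-0.44,0,0,0,0,0,0.43]]'
python3 -m inch '[[-0.04,0,0,0,0,0,0.43],[-0.08,0,0,0,0,0,0.43],[-0.11,0,0,0,0,0,0.43],[-0.14,0,0,0,0,0,0.43],[-0.16,0,0,0,0,0,0.43],[-0.18,0,0,0,0,0,0.43],[-0.2,0,0,0,0,0,0.43],[-0.22,0,0,0,0,0,0.43],[-0.24,0,0,0,0,0,0.43]]'
python3 -m inch '[[-0.02,0,0,0,0,0,0.43],[-0.035,0,0,0,0,0,0.43],[-0.05,0,0,0,0,0,0.43],[-0.065,0,0,0,0,0,0.43],[-0.08,0,0,0,0,0,0.43],[-0.1,0,0,0,0,0,0.43],[-0.11,0,0,0,0,0,0.43],[-0.11,0,0,0,0,0,0.43],[-0.11,0,0,0,0,0,0.43],[-0.11,0,0,0,0,0,0.43]]'
python3 - <<'E'
from h import *
print(st(ctrl.get_obs()['ee_pos'])); im=save('top','f1'); bores(im); s=save('side','f1s')
cv2.imwrite('pics/f1c.png',np.vstack([cv2.resize(im[100:250,180:400],(660,300)),cv2.resize(s[100:260,220:460],(660,290))])[:,:,::-1])
E
```

```text
t: 28.78
ee_pos: [394.6, -9.4, 66.2]
orientation: [0.174, 3.136, 0.0]
ft_force: [-0.5, -0.6, 0.2]
width: 25.0
grasp_force: 0.0
t: 30.02
ee_pos: [458.6, -16.8, 65.0]
orientation: [-0.175, -3.135, -0.0]
ft_force: [-5.3, -0.9, 3.6]
width: 25.1
grasp_force: 2.4
t: 31.15
ee_pos: [494.7, -20.9, 65.2]
orientation: [-0.175, -3.136, -0.0]
ft_force: [-4.6, 0.5, 1.0]
width: 25.3
grasp_force: 1.7
t: 32.4
ee_pos: [511.2, -22.8, 65.2]
orientation: [0.175, 3.136, -0.0]
ft_force: [-0.0, -0.1, -0.1]
width: 25.3
grasp_force: 0.0
[-39.16963232  34.04871006]
bore 117 [360.1 216.8] station [-83.8 -83.5]
```

View pics/f1c.png

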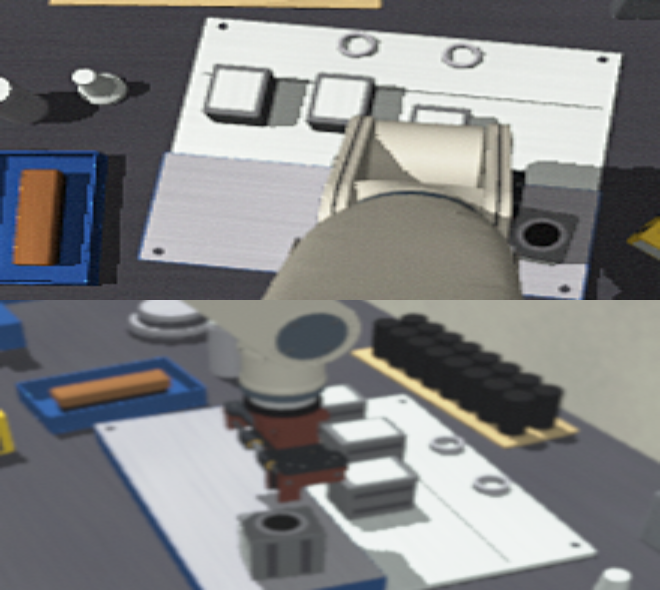

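C has tumbled pad up. Pushing it to the line, then moving to D.

```bash
python3 -m inch '[[0,0,0.1,0,0,0,0.43],[-0.1,0,0.1,0,0,0,0.43],[-0.2,0,0.1,0,0,0,0.43],[-0.28,0,0.1,0,0,0,0.43],[-0.32,0,0.1,0,0,0,0.43],[-0.35,0,0.1,0,0,0,0.43],[-0.38,0,0.1,0,0,0,0.43],[-0.41,0,0.1,0,0,0,0.43],[-0.44,0,0.1,0,0,0,0.43],[-0.47,0,0.1,0,0,0,0.43]]'
python3 -m inch '[[-0.03,0,0,0,0,0,0.43],[-0.06,0,0,0,0,0,0.43],[-0.08,0,0,0,0,0,0.43],[-0.1,0,0,0,0,0,0.43],[-0.11,0,0,0,0,0,0.43],[-0.12,0,0,0,0,0,0.43],[-0.12,0,0,0,0,0,0.43],[-0.12,0,0,0,0,0,0.43],[-0.12,0,0,0,0,0,0.43]]'
python3 -c "
from h import *
print(st(ctrl.get_obs()['ee_pos']))"
python3 -m inch '[[0.1,0,0,0,0,0,0.43],[0.3,0,-0.3,0,0,0,0.43],[0.4,0,-0.8,0,0,0,0.43],[0.5,0,-0.9,0,0,0,0.43],[0.5,0,-0.9,0,0,0,0.43]]' >/dev/null
python3 -m inch '[[0.3,-0.3,0,0,0,0,0.43],[0.6,-0.6,0,0,0,0,0.43],[0.87,-0.78,0,0,0,0,0.43],[0.87,-0.78,0,0,0,0,0.43],[0.87,-0.78,0,0,0,0,0.43]]'
python3 - <<'E'
from h import *
im=save('top','g1'); print(st(ctrl.get_obs()['ee_pos']))
faredge(im,254,268,127,145);faredge(im,288,302,132,150);faredge(im,322,338,137,155)
s=save('side','g1s'); cv2.imwrite('pics/g1c.png',np.vstack([cv2.resize(im[100:250,180:400],(660,300)),cv2.resize(s[100:260,220:460],(660,290))])[:,:,::-1])
E
```

```text
t: 33.75
ee_pos: [581.4, -30.6, 50.0]
orientation: [-0.175, -3.137, 0.0]
ft_force: [-1.9, 0.1, -0.9]
width: 24.9
grasp_force: 1.0
t: 34.88
ee_pos: [599.1, -32.6, 50.3]
orientation: [0.175, 3.136, 0.0]
ft_force: [-1.7, 1.0, -0.7]
width: 25.0
grasp_force: 0.6
[49.34707607 34.00684446]
t: 36.12
ee_pos: [382.3, -126.1, 184.8]
orientation: [0.176, 3.136, 0.0]
ft_force: [0.1, 0.0, 0.3]
width: 24.7
grasp_force: 0.0
[-155.38973721  -82.75860909]
far edge s @mid 137.16 range 136.5 138.2 l 224.9 268.7 skew deg 0.76 n 15
far edge s @mid 138.02 range 137.0 138.7 l 119.1 162.6 skew deg 0.45 n 15
far edge s @mid 140.37 range 137.0 141.1 l 7.4 57.4 skew deg 0.46 n 17
```

```bash
python3 -m inch '[[0,0,0.4,0,0,0,0.43],[0,0,0.8,0,0,0,0.43],[0,0,0.8,0,0,0,0.43],[0,0,0.8,0,0,0,0.43]]'
python3 -m inch '[[-0.06,0,0,0,0,0,0.43],[-0.12,0,0,0,0,0,0.43],[-0.16,0,0,0,0,0,0.43],[-0.2,0,0,0,0,0,0.43],[-0.24,0,0,0,0,0,0.43],[-0.28,0,0,0,0,0,0.43],[-0.32,0,0,0,0,0,0.43],[-0.36,0,0,0,0,0,0.43],[-0.4,0,0,0,0,0,0.43],[-0.44,0,0,0,0,0,0.43]]'
python3 -m inch '[[-0.04,0,0,0,0,0,0.43],[-0.08,0,0,0,0,0,0.43],[-0.11,0,0,0,0,0,0.43],[-0.14,0,0,0,0,0,0.43],[-0.16,0,0,0,0,0,0.43],[-0.18,0,0,0,0,0,0.43],[-0.2,0,0,0,0,0,0.43],[-0.22,0,0,0,0,0,0.43],[-0.23,0,0,0,0,0,0.43]]'
python3 -m inch '[[-0.02,0,0,0,0,0,0.43],[-0.035,0,0,0,0,0,0.43],[-0.05,0,0,0,0,0,0.43],[-0.065,0,0,0,0,0,0.43],[-0.08,0,0,0,0,0,0.43],[-0.1,0,0,0,0,0,0.43],[-0.11,0,0,0,0,0,0.43],[-0.11,0,0,0,0,0,0.43],[-0.11,0,0,0,0,0,0.43],[-0.11,0,0,0,0,0,0.43]]'
python3 - <<'E'
from h import *
print(st(ctrl.get_obs()['ee_pos'])); im=save('top','i1'); s=save('side','i1s')
faredge(im,254,268,127,145);faredge(im,288,302,132,150);faredge(im,322,338,137,155)
cv2.imwrite('pics/i1c.png',np.vstack([cv2.resize(im[100:250,180:400],(660,300)),cv2.resize(s[100:260,220:460],(660,290))])[:,:,::-1])
E
```

```text
t: 36.72
ee_pos: [383.0, -126.0, 66.3]
orientation: [0.174, 3.136, -0.0]
ft_force: [0.4, -0.7, -0.8]
width: 25.0
grasp_force: 0.0
t: 37.98
ee_pos: [448.0, -133.4, 65.1]
orientation: [0.175, 3.136, -0.0]
ft_force: [-1.5, 0.8, -1.7]
width: 24.9
grasp_force: 0.7
t: 39.1
ee_pos: [481.8, -137.2, 65.2]
orientation: [-0.175, -3.137, -0.0]
ft_force: [-3.8, -0.0, 1.9]
width: 25.2
grasp_force: 1.5
t: 40.35
ee_pos: [498.1, -139.1, 65.2]
orientation: [0.175, 3.136, -0.0]
ft_force: [0.1, -0.6, 0.2]
width: 25.1
grasp_force: 0.0
[-39.22658366 -82.97257882]
far edge s @mid 137.98 range 137.1 138.7 l 225.0 268.8 skew deg 0.26 n 15
far edge s @mid 138.78 range 137.8 139.4 l 119.2 162.7 skew deg 0.44 n 15
far edge s @mid 141.09 range 139.0 141.9 l 7.7 57.5 skew deg 0.3 n 17
```

View pics/i1c.png

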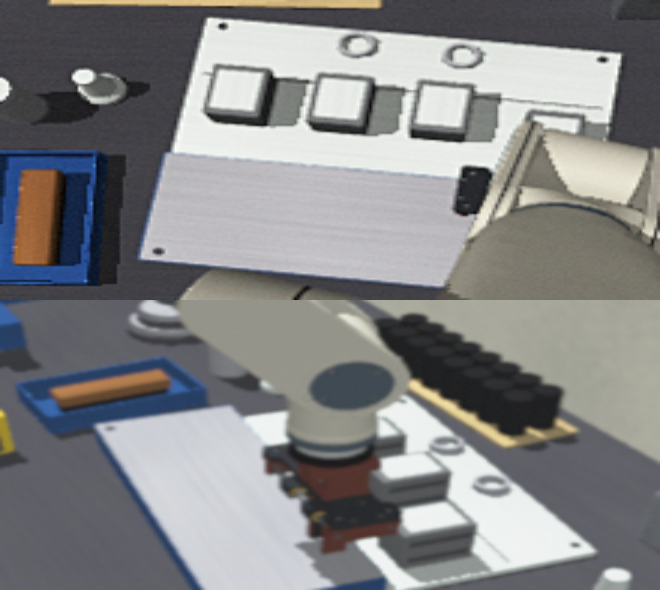

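All four have tumbled pad up. Pushing D to the line, then clearing the view for the final check.

```bash
python3 -m inch '[[0,0,0.1,0,0,0,0.43],[-0.1,0,0.1,0,0,0,0.43],[-0.2,0,0.1,0,0,0,0.43],[-0.28,0,0.1,0,0,0,0.43],[-0.32,0,0.1,0,0,0,0.43],[-0.35,0,0.1,0,0,0,0.43],[-0.38,0,0.1,0,0,0,0.43],[-0.41,0,0.1,0,0,0,0.43],[-0.44,0,0.1,0,0,0,0.43],[-0.47,0,0.1,0,0,0,0.43]]'
python3 -m inch '[[-0.03,0,0,0,0,0,0.43],[-0.06,0,0,0,0,0,0.43],[-0.08,0,0,0,0,0,0.43],[-0.1,0,0,0,0,0,0.43],[-0.11,0,0,0,0,0,0.43],[-0.12,0,0,0,0,0,0.43],[-0.12,0,0,0,0,0,0.43],[-0.12,0,0,0,0,0,0.43],[-0.12,0,0,0,0,0,0.43]]'
python3 -c "
from h import *
print(st(ctrl.get_obs()['ee_pos']))"
python3 -m inch '[[0.1,0,0,0,0,0,0.43],[0.3,0,-0.3,0,0,0,0.43],[0.4,0,-0.8,0,0,0,0.43],[0.5,0,-0.9,0,0,0,0.43],[0.5,0,-0.9,0,0,0,0.43]]' >/dev/null
python3 -m inch '[[0.3,0,0,0,0,0,0.43],[0.6,0,0,0,0,0,0.43],[0.9,0,0,0,0,0,0.43],[0.9,0,0,0,0,0,0.43],[0.9,0,0,0,0,0,0.43]]'
python3 - <<'E'
from h import *
im=save('top','j1'); print(st(ctrl.get_obs()['ee_pos']))
for r in [(254,268,127,145),(288,302,132,150),(322,336,137,155),(359,373,139,160)]: faredge(im,*r)
g=cv2.cvtColor(im,cv2.COLOR_RGB2GRAY).astype(int); L=[]
for u in list(range(276,283))+list(range(308,316))+list(range(346,352)): # line in gaps (shadow free check by fit)
    v0=137+(u-248)*16.5/132; v=np.arange(int(v0)-3,int(v0)+5); d=g[v,u]; L.append((u,v[d.argmin()],d.min()))
    
w=st(onz('top',[l[:2] for l in L],10)); print(np.c_[w[:,0].round(1),[l[2] for l in L]].T)
E
```

```text
t: 41.7
ee_pos: [568.2, -146.9, 50.1]
orientation: [-0.175, -3.137, -0.0]
ft_force: [-2.0, 0.1, 0.5]
width: 25.2
grasp_force: 1.1
t: 42.82
ee_pos: [586.1, -148.9, 50.2]
orientation: [0.175, 3.136, -0.0]
ft_force: [-0.6, -0.4, -0.4]
width: 25.0
grasp_force: 0.4
[ 49.34510682 -83.01896323]
t: 44.08
ee_pos: [378.0, -125.7, 184.9]
orientation: [0.175, 3.136, -0.0]
ft_force: [-0.2, 0.0, -0.3]
width: 25.6
grasp_force: 0.0
[-159.66365281  -83.0786268 ]
far edge s @mid 137.21 range 136.5 138.2 l 224.9 268.6 skew deg 0.72 n 15
far edge s @mid 138.02 range 137.1 138.8 l 119.1 162.5 skew deg 0.46 n 15
far edge s @mid 140.29 range 139.5 141.1 l 14.1 57.4 skew deg -0.02 n 15
far edge s @mid 140.16 range 139.7 140.9 l -100.4 -57.1 skew deg 0.13 n 15
[[139.9 140.4 140.8 141.2 141.7 142.1 142.5 140.5 140.9 141.4 141.8 142.3
  142.7 139.8 140.2 140.6 141.  141.5 141.9 142.3 139.5]
 [ 88.  101.   99.   86.   84.   78.   71.   94.   83.   87.   78.   81.
  100.   84.  136.   59.  172.  181.  166.  187.  191. ]]
```

```bash
python3 -m inch '[[-0.3,0.3,0,0,0,0,0.43],[-0.6,0.6,0,0,0,0,0.43],[-0.6,0.76,0,0,0,0,0.43],[-0.6,0.76,0,0,0,0,0.43]]' >/dev/null
python3 -m inch '[[-0.3,0.3,0,0,0,0,0.43],[-0.6,0.6,0,0,0,0,0.43],[-0.63,0.76,0,0,0,0,0.43],[-0.63,0.76,0,0,0,0,0.43]]' >/dev/null
python3 -m inch '[[0,0,0.4,0,0,0,0.43],[0,0,0.8,0,0,0,0.43],[0,0,0.9,0,0,0,0.43],[0,0,0.9,0,0,0,0.43],[0,0,0.9,0,0,0,0.43]]'
python3 -c "
from h import *
s=st(ctrl.get_obs()['ee_pos']);print(s,(s[0]-49.5)/150)"
```

```text
t: 45.75
ee_pos: [587.6, 80.3, 52.4]
orientation: [0.176, 3.133, 0.001]
ft_force: [0.3, 0.5, -0.4]
width: 25.3
grasp_force: 0.0
[ 25.42504277 144.94503108] -0.16049971487717585
```

```bash
python3 -m inch '[[-0.06,0,0,0,0,0,0.43],[-0.1,0,0,0,0,0,0.43],[-0.13,0,0,0,0,0,0.43],[-0.145,0,0,0,0,0,0.43],[-0.155,0,0,0,0,0,0.43],[-0.162,0,0,0,0,0,0.43],[-0.162,0,0,0,0,0,0.43],[-0.162,0,0,0,0,0,0.43]]'
python3 -c "
from h import *
s=st(ctrl.get_obs()['ee_pos']);print(s,(s[0]-49.5)/150)"
```

```text
t: 46.75
ee_pos: [609.2, 77.9, 50.0]
orientation: [-0.175, -3.135, 0.0]
ft_force: [-5.1, 0.8, 3.5]
width: 24.8
grasp_force: 2.6
[ 47.15131702 144.97557868] -0.0156578865660011
```

```bash
python3 -m inch '[[-0.006,0,0,0,0,0,0.43],[-0.01,0,0,0,0,0,0.43],[-0.014,0,0,0,0,0,0.43],[-0.016,0,0,0,0,0,0.43],[-0.016,0,0,0,0,0,0.43],[-0.016,0,0,0,0,0,0.43]]'
python3 -c "
from h import *
s=st(ctrl.get_obs()['ee_pos']);print(s,(s[0]-49.5)/150)"
```

```text
t: 47.5
ee_pos: [611.5, 77.5, 50.0]
orientation: [-0.175, -3.135, 0.0]
ft_force: [-6.1, -0.3, 4.1]
width: 25.1
grasp_force: 2.8
[ 49.47009901 144.85890422] -0.000199339909909213
```

```bash
python3 -m inch '[[0.06,0,0,0,0,0,0.43],[0.14,0,0,0,0,0,0.43],[0.14,0.2,0,0,0,0,0.43],[0.14,0.45,0,0,0,0,0.43],[0.14,0.65,0,0,0,0,0.43],[0.14,0.71,0,0,0,0,0.43],[0.14,0.71,0,0,0,0,0.43],[0.14,0.71,0,0,0,0,0.43]]' >/dev/null
python3 -c "
from h import *
s=st(ctrl.get_obs()['ee_pos']);print(s,(s[0]-49.5)/150)"
python3 -m inch '[[-0.04,0,0,0,0,0,0.43],[-0.07,0,0,0,0,0,0.43],[-0.09,0,0,0,0,0,0.43],[-0.105,0,0,0,0,0,0.43],[-0.115,0,0,0,0,0,0.43],[-0.125,0,0,0,0,0,0.43],[-0.125,0,0,0,0,0,0.43],[-0.125,0,0,0,0,0,0.43]]'
python3 -c "
from h import *
s=st(ctrl.get_obs()['ee_pos']);print(s,(s[0]-49.5)/150)"
```

```text
[ 29.30351683 250.42339864] -0.13464322115404911
t: 49.5
ee_pos: [620.9, 183.7, 50.1]
orientation: [-0.175, -3.134, 0.001]
ft_force: [-5.2, 1.0, 3.7]
width: 24.8
grasp_force: 2.7
[ 46.99121239 251.39454883] -0.016725250762958693
```

```bash
python3 -m inch '[[-0.006,0,0,0,0,0,0.43],[-0.01,0,0,0,0,0,0.43],[-0.014,0,0,0,0,0,0.43],[-0.018,0,0,0,0,0,0.43],[-0.018,0,0,0,0,0,0.43],[-0.018,0,0,0,0,0,0.43]]'
python3 -c "
from h import *
s=st(ctrl.get_obs()['ee_pos']);print(s,(s[0]-49.5)/150)"
python3 -m inch '[[0.1,0,0,0,0,0,0.43],[0.3,0,-0.3,0,0,0,0.43],[0.4,0,-0.8,0,0,0,0.43],[0.5,0,-0.9,0,0,0,0.43],[0.5,0,-0.9,0,0,0,0.43]]' >/dev/null
python3 -m inch '[[0.4,-0.3,0,0,0,0,0.43],[0.7,-0.6,0,0,0,0,0.43],[0.9,-0.9,0,0,0,0,0.43],[0.9,-1,0,0,0,0,0.43],[0.9,-1,0,0,0,0,0.43]]'
python3 - <<'E'
from h import *
im=save('top','k1'); s=save('side','k1s')
for r in [(254,268,127,145),(288,302,132,150),(322,336,137,155),(359,373,139,160)]: faredge(im,*r)
cv2.imwrite('pics/k1c.png',np.hstack([cv2.resize(im[110:200,235:395],None,fx=2.4,fy=2.4),cv2.resize(s[130:220,300:460],None,fx=2.4,fy=2.4)])[:,:,::-1])
E
```

```text
t: 50.25
ee_pos: [623.6, 183.4, 50.1]
orientation: [-0.175, -3.134, 0.001]
ft_force: [-4.8, -0.2, 4.8]
width: 25.2
grasp_force: 2.6
[ 49.7108479  251.42713432] 0.0014056526734702857
t: 51.5
ee_pos: [398.7, 56.8, 184.4]
orientation: [-0.178, -3.136, 0.0]
ft_force: [0.5, 0.3, 0.2]
width: 25.4
grasp_force: 0.0
far edge s @mid 140.24 range 139.5 141.3 l 225.4 269.2 skew deg 0.59 n 15
far edge s @mid 140.24 range 139.4 140.9 l 119.3 162.8 skew deg -0.51 n 15
far edge s @mid 140.19 range 139.3 141.0 l 14.1 57.4 skew deg -0.03 n 15
far edge s @mid 140.14 range 139.6 140.9 l -100.4 -57.1 skew deg -0.2 n 15
```

View pics/k1c.png

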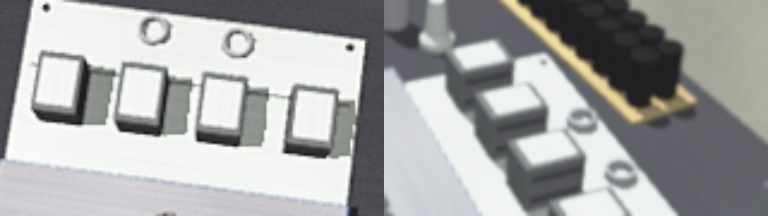

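All four far edges are at 140.1–140.2 mm with the line at 140.0, and square. Now I find the button's height from both views.

```bash
python3 - <<'E'
from h import *
def c(n,guess):
    h=cv2.cvtColor(np.load(f'/tmp/{n}.npy'),cv2.COLOR_RGB2HSV); m=(h[:,:,0]>45)&(h[:,:,0]<80)&(h[:,:,1]>100)
    return min(blobs(m,20)[0],key=lambda b:np.hypot(*(b[2]-guess)))[1:3]
a,b=c('top0',(437,225)),c('side0',(369,327)); print(a,b)
e1,r1=ray('top',[a[1]]);e2,r2=ray('side',[b[1]]); t=np.linalg.lstsq(np.c_[r1[0],-r2[0]],e2-e1,rcond=None)[0]
P,Q=e1+t[0]*r1[0],e2+t[1]*r2[0]; print(P,Q,np.linalg.norm(P-Q)); M=(P+Q)/2
plan((M[0],M[1],185,YAW),(M[0],M[1],M[2]+30,YAW))
E
```

```text
(np.int32(126), array([437.        , 224.41269841])) (np.int32(204), array([369.31862745, 324.74019608]))
[ 444.76283079 -388.12201355   17.53938406] [ 444.28000214 -387.92718661   17.44423612] 0.5292770288006735
(np.float64(444.52141646941914), np.float64(-388.0246000823752), 185, 173.64) n 3 total [-6.280e-01 -2.921e+00 -2.000e-03] [ 0.    -0.    -0.001]
(np.float64(444.52141646941914), np.float64(-388.0246000823752), np.float64(47.49181008745961), 173.64) n 1 total [ 0.    -0.     0.917] [0. 0. 0.]
```

```bash
python3 -m inch '[[-0.1,-0.4,0,0,0,0,1],[-0.2,-0.8,0,0,0,0,1],[-0.21,-0.97,0,0,0,0,1],[-0.21,-0.97,0,0,0,0,1]]' >/dev/null
python3 -m inch '[[-0.1,-0.4,0,0,0,0,1],[-0.2,-0.8,0,0,0,0,1],[-0.21,-0.97,0,0,0,0,1],[-0.21,-0.97,0,0,0,0,1]]' >/dev/null
python3 -m inch '[[-0.1,-0.4,0,0,0,0,1],[-0.2,-0.8,0,0,0,0,1],[-0.21,-0.97,0,0,0,0,1],[-0.21,-0.97,0,0,0,0,1]]' >/dev/null
python3 -m inch '[[0,0,0.3,0,0,0,1],[0,0,0.6,0,0,0,1],[0,0,0.9,0,0,0,1],[0,0,0.9,0,0,0,1],[0,0,0.9,0,0,0,1]]'
python3 - <<'E'
from h import *
plan((444.5,-388,22,YAW))
E
```

```text
t: 53.72
ee_pos: [445.6, -385.8, 51.5]
orientation: [0.173, 3.136, -0.0]
ft_force: [-0.1, 0.9, 1.0]
width: 0.4
grasp_force: 0.0
(444.5, -388, 22, 173.64) n 1 total [ 0.006 -0.015  0.197] [-0.     0.001  0.001]
```

```bash
python3 -m inch '[[0,-0.015,0.05,0,0,0,1],[0,-0.015,0.1,0,0,0,1],[0,-0.015,0.14,0,0,0,1],[0,-0.015,0.17,0,0,0,1],[0,-0.015,0.18,0,0,0,1],[0,-0.015,0.18,0,0,0,1]]'
python3 -m inch '[[0,0,0.01,0,0,0,1],[0,0,0.02,0,0,0,1],[0,0,0.03,0,0,0,1],[0,0,0.03,0,0,0,1]]'
```

```text
t: 54.48
ee_pos: [444.5, -388.9, 23.0]
orientation: [-0.175, -3.137, -0.0]
ft_force: [0.1, 0.5, 0.5]
width: 0.6
grasp_force: 0.0
t: 54.98
ee_pos: [444.7, -389.0, 18.8]
orientation: [0.175, 3.136, -0.0]
ft_force: [-0.3, 0.9, 3.9]
width: 0.5
grasp_force: 1.7
```

```bash
python3 -m inch '[[0,0,0.01,0,0,0,1],[0,0,0.02,0,0,0,1],[0,0,0.025,0,0,0,1],[0,0,0.025,0,0,0,1]]'
python3 -m inch '[[0,0,0.01,0,0,0,1],[0,0,0.02,0,0,0,1],[0,0,0.02,0,0,0,1],[0,0,0.02,0,0,0,1]]'
```

```text
t: 55.48
ee_pos: [444.8, -389.1, 16.1]
orientation: [0.175, 3.136, -0.001]
ft_force: [-2.7, 2.3, 16.7]
width: 0.1
grasp_force: 8.0
t: 55.98
ee_pos: [444.9, -389.2, 15.6]
orientation: [0.175, 3.136, -0.001]
ft_force: [-9.0, 7.2, 41.6]
width: 0.3
grasp_force: 20.6
```

It bottomed out well past 5 N, so it is pressed. Letting go and backing off.

```bash
python3 -m inch '[[0,0,-0.1,0,0,0,1],[0,0,-0.4,0,0,0,1],[0,0,-0.9,0,0,0,1],[0,0,-0.9,0,0,0,1],[0,0,-0.9,0,0,0,1],[0,0,-0.9,0,0,0,1]]'
python3 - <<'E'
from h import *
im=save('top','z1'); s=save('side','z1s')
for r in [(254,268,127,145),(288,302,132,150),(322,336,137,155),(359,373,139,160)]: faredge(im,*r)
cv2.imwrite('pics/z1c.png',np.vstack([im[60:300,80:560],s[60:380,80:560]])[:,:,::-1])
E
```

```text
t: 56.72
ee_pos: [443.6, -388.0, 145.0]
orientation: [-0.175, -3.134, -0.003]
ft_force: [-0.5, -0.0, -0.1]
width: 0.4
grasp_force: 0.0
far edge s @mid 140.92 range 140.2 141.7 l 225.5 269.3 skew deg 0.09 n 15
far edge s @mid 140.93 range 140.0 141.5 l 119.4 162.9 skew deg 0.02 n 15
far edge s @mid 140.97 range 139.9 141.7 l 14.2 57.5 skew deg 0.05 n 15
far edge s @mid 140.71 range 140.1 141.4 l -100.4 -57.0 skew deg 0.11 n 15
```

View pics/z1c.png

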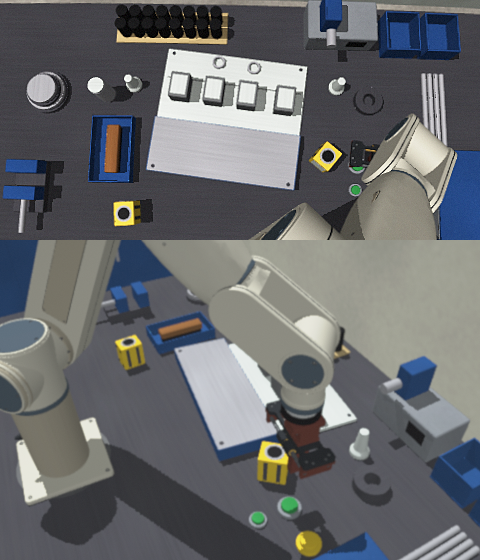

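The four castings are aligned at pixels (180,86), (214,91), (247,95) and (285,100) of the crop. The brush is in the tray at (113,148), the other things are where they were, and the arm is clear of everything. Handing in.

```bash
python3 -c "
from workcell import ctrl
print(ctrl.close_job())"
```

```text
the job is handed in; nothing more can be done
None
```

I handed the job in at about 57 s: the brush is in the blue tray, all four castings are pad up and square with their far edges within about 1 mm of the scribed line by camera, and the green start button was pressed to its stop and released; no verdict was returned.

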